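# Shut the furnace damper with the long T-key

## Robot

A 6-joint arm with a two-finger parallel gripper is mounted at the origin on the work surface. World frame = base frame: x ahead of the robot, y to its left, z up, the work surface at z = 0. Lengths are in mm, angles in rad, forces in N, time in s.
With the tool pointing down it reaches from about 275 to 1000 mm from the base axis. Payload 8.4 kg.
Tool frame: the origin (TCP) lies at the very end of the fingers, on their centre line; the grasp point (between the pads) lies 19 mm behind it (r.tcp_to_grasp is the distance from the TCP to the grasp point, in mm); z points along the fingers, y is the line along which they close (so a half turn about z gives the same grasp; the last joint's range is limited). The gripper opens to 85 mm and grips with 20 to 120 N. Pads are 22 mm wide; open, the fingers measure 114 mm over their backs; the gripper's body (76 mm by 85 mm) begins 54 mm behind the grasp point. The pads swing forward as they close: fully open they stand 13 mm farther back than shut.
Start: joints at [-1.103, 0.353, 1.633, -0, 1.155, -0.002], TCP at [282.941, -557.29, 231.281] pointing down, gripper open.
Joint ranges: [-2.63, 2.63], [-0.92, 2.1], [0.06, 2.66], [-1.3, 4.44], [0, 2.69], [-3.02, 3.02]. Speed limits (rad/s): [2.22, 2.22, 2.79, 3.14, 3.14, 3.14].

## Interface

Orientations are given as [roll, pitch, yaw] about the fixed x, y, z axes, in that order (R = Rz(yaw) Ry(pitch) Rx(roll)).
In Python, from rig import r gives the robot as it stands. The module is installed in compiled form; this text tells all that it offers.
- The arm moves only by the tool play_rows, never from a script. Its argument "rows" is a list of rows, each an object with "dp": the shift along the tool's x, y, z in units of 40 mm (1.0 is 40 mm), a list of three; "turn": the turn, a rotation vector about the tool's x, y, z in units of 6 degrees (1.0 is 6 degrees), a list of three; "fingers": the closure, from 0 (fully open) to 1 (shut). In form: [{"dp": [tx, ty, tz], "turn": [wx, wy, wz], "fingers": fingers}, ...]. A call has 1 to 5 rows; each row shifts and turns the commanded pose from where the row before left it, along the tool's axes as they then stand; what a row does not reach is not made up. A row lasts 1/12 s, in which the tool goes at most 41.7 mm and 7.16 degrees, less where a joint would pass 70% of its speed; a pose out of reach is approached as far as the arm can. A call is refused whole if a number of a shift passes 1 or a number of a turn 1, either way. A call with a gripper value outside its range is refused whole. The fingers move at their own pace and stop on an object; "force" is the grip in N (left out, the last holds). Time passes only in rows, so rows that do not move let the fingers close. It gives the time, the measured TCP pose, the force, the opening and the grip force at its end, in the units of the state.
- r.sense(): the state, without advancing time (a new reading comes with each control period).
- r.grab_frame(name): name is "side" or "top" or "wrist"; returns a dict with "pixels" (480x640x3 uint8, red, green, blue), "fx", "fy", "cx", "cy" (pixels), "dist" ([k1, k2, p1, p2, k3] as OpenCV has them; the pictures are not rectified), "pose" (4x4, takes a point from camera to world coordinates). Camera axes: x right, y down, z forward; pixel columns grow to the right and rows downward; lengths in mm; the calibration is good to about 2 mm. A picture is of the moment at which its call begins. There is no depth.
- r.sign_off(): hands the job in; it is judged then, once.
The state is a dict: "clock": time; "qpos": joint angles; "qvel": joint speeds; "joint_efforts": joint torques, N m; "eef_pos": TCP position; "tcp_rot": TCP orientation; "contact_force": force on the tool from outside, world axes, zero at the start; "wrist_torque": the same for the moment, N m; "opening": opening from 0.0 (shut) to 1.0 (fully open); "grasp_force": force on a finger pad.
Only numpy, scipy, OpenCV 4.12 (cv2) and the standard library are available. Lean on these libraries where they do the work, as an engineer would, in place of code of your own. Each camera call takes 0.05 s, during which the arm holds its last target. There are 200 camera calls.

## Task

Take the tall dark steel T-key out of the wooden rack, lower it down the deep shaft of the square iron damper box until its socket is fully down over the square stem at the bottom, and turn the stem clockwise (seen from above) to its stop, about a sixth of a turn. Let go and leave the key standing in the box; leave the short stamp standing in the rack, and ignore the round well.

Things in the scene. Friction and masses are not known exactly. Their poses are not given: they have to be found in the camera images.
- key: Dark steel T-key, 190 mm tall, 0.45 kg, upright in either pocket of a wooden rack (pocket 55 mm deep, 54 wide). Origin: centre of its underside, z up. Handle: square bar along the key's x, 110 long, 14 thick (y), 16 high, its centre 182 above the origin. Shank 16 thick. Foot: square socket open below, flats along x and y, 41 outside, 31 inside, 46 deep; fits the stem at any quarter turn.
- stamp: Bystander in the rack's other pocket, 130 mm from the key: a shorter T-handled stamp, 140 mm tall, with a round dark wooden handle 64 long and 20 thick and a brass disc foot 36 across. Origin: centre of its underside, z up.
- damper_box: Fixed cast-iron box, 110 mm square, 130 high, with a 130 square flange (the well beside it is round). Origin: centre of its underside, z up, x and y along its sides. A shaft 82 square runs down its middle to a floor 10 above the origin. There, centred, stands the stem: 26 square up to 36 above the origin, tapering to a 10 square top at 52. Fully down, the key's underside rests on the floor.
- spindle (a joint): Angle of the square stem in the damper box, rad. At 0 its flats lie along the box's x and y; it grows clockwise seen from above, to a hard stop at 1.05 (shut), and starts within 0.15 of 0. Stiff (0.12 N m), it stays where it is left. The loose socket turns up to 0.22 rad on the stem before it bites, so turn the key that much further.
There are look-alikes about, which are no part of the job. Leave any orange or purple look-alike of the damper_box alone.

How it is judged (in metres and radians):
On the way:
1. the key's socket is down over the stem, which is not yet turned to its stop (z of key in the frame of damper_box below 0.025 m and horizontal distance between key and damper_box below 0.012 m and value of joint spindle below 0.6 rad), for 0.1 s.
At the end, for the whole second after the job is handed in: The stem is turned to its stop or near it (more than 0.7 rad of 1.05); the key, released and at rest, stands in the damper box over the stem: underside within 15 mm of the shaft's floor and within 15 mm of the box's axis, leaning less than 0.35 rad (value of joint spindle above 0.7 rad and z of key in the frame of damper_box below 0.025 m and horizontal distance between key and damper_box below 0.015 m and angle between key's own z axis and vertical below 0.35 rad and linear speed of key below 0.03 m/s); the robot touches nothing.
It fails at once if the stamp is knocked over or taken from its pocket (angle between stamp's own z axis and vertical above 0.5 rad or distance of stamp from where it was at the start of the episode above 0.04 m).
It also fails if it takes over 54 s, if anything falls off the work surface, if the arm or the gripper's body presses on something with over 40 N, if the wrist force passes 120 N, or if a joint passes its speed limit or range.

## Working session

There is one attempt and no reset: what is moved stays moved. The work goes in short steps, Python scripts to look and compute and a tool call to move; the robot and the scene stay as the last step left them, time stands still between calls to the robot, and variables do not carry over. Pictures are saved under pics/ and viewed, at most 10 in all, crops included, and the job is handed in when it is done.

Besides the shell and the picture viewer there is one more tool, called after "Emit:" by a JSON object that holds its "method" and its "body". play_rows: Moves the arm, as the interface text tells. Its arguments: {"type":"object","properties":{"rows":{"type":"array"},"force":{"type":"number"}},"required":["rows"]}

```bash
mkdir -p pics; python3 - <<'E'
from rig import r
import cv2,numpy as np
s=r.sense();print(s)
for n in("top","side"):
    f=r.grab_frame(n);cv2.imwrite(f"pics/{n}0.png",f["pixels"][:,:,::-1]);np.savez(f"{n}0.npz",**f)
    print(n,f["fx"],f["fy"],f["cx"],f["cy"],f["dist"],np.round(f["pose"],3).tolist())
E
```

```text
{'clock': 0.0, 'qpos': array([-1.10340494e+00,  3.53663544e-01,  1.63416478e+00, -1.08223679e-06,
        1.15520221e+00, -2.39508345e-03]), 'qvel': array([ 0.00102988,  0.00040373, -0.00119998,  0.00020832, -0.00134947,
        0.00082329]), 'joint_efforts': array([ 3.66169246e-03, -6.05245757e+01, -3.42059147e+01,  7.25510063e-05,
        9.48107103e-03,  8.32178358e-06]), 'eef_pos': array([ 282.71380758, -556.846385  ,  230.53895846]), 'tcp_rot': array([-3.14015477e+00, -2.45436726e-06,  4.69786908e-01]), 'contact_force': array([ 0.09945435, -0.11316305, -0.21327856]), 'wrist_torque': array([-0.03264625, -0.02398668,  0.01165746]), 'grasp_force': 0.0, 'opening': 0.9991563770627395}
top 517.6834329621004 517.6834329621004 310.51630712677144 247.4136908376352 [-0.10311412  0.          0.          0.          0.        ] [[-0.028, -0.999, 0.041, 413.006], [-1.0, 0.027, -0.012, 63.746], [0.011, -0.041, -0.999, 1425.51], [0.0, 0.0, 0.0, 1.0]]
side 556.7950572546825 556.7950572546825 319.10077557990496 242.24098799271658 [-0.09028578  0.          0.          0.          0.        ] [[-0.953, -0.246, 0.178, 238.533], [-0.304, 0.745, -0.594, 939.298], [0.014, -0.62, -0.784, 1217.331], [0.0, 0.0, 0.0, 1.0]]
```

View pics/top0.png

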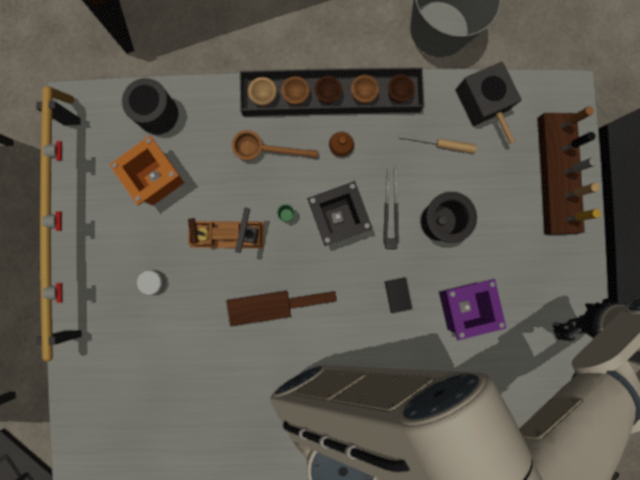

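View pics/side0.png

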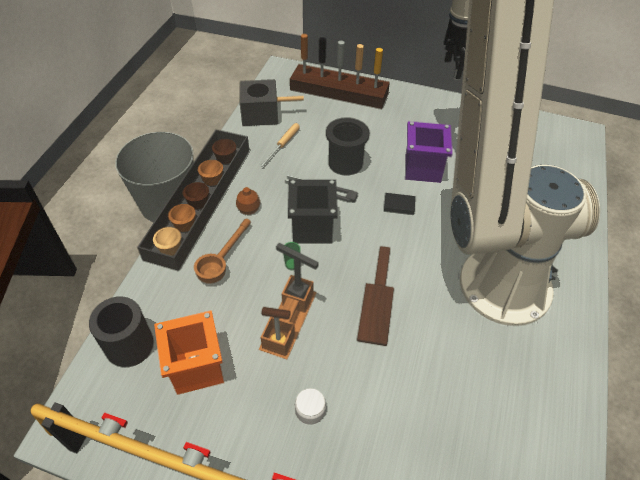

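The top view shows the key handle from (245,210) to (240,250), the stamp near (200,233) and the box near (340,214). In the side view the key handle is near (297,255) and the box near (312,200). I'll zoom in on both.

```bash
cat > h.py <<'E'
import numpy as np,cv2
def load(n): return dict(np.load(n+".npz"))
def K(f): return np.array([[f["fx"],0,f["cx"]],[0,f["fy"],f["cy"]],[0,0,1.]])
def ray(f,uv):
    p=cv2.undistortPoints(np.float64(uv).reshape(-1,1,2),K(f),f["dist"]).reshape(-1,2)
    d=np.c_[p,np.ones(len(p))]@f["pose"][:3,:3].T
    return f["pose"][:3,3],d
def onz(f,uv,z):
    o,d=ray(f,uv); return o+d*((z-o[2])/d[:,2])[:,None]
def tri(f,a,g,b):
    o,d=ray(f,a);p,e=ray(g,b);out=[]
    for x,y in zip(d,e):
        t=np.linalg.lstsq(np.c_[x,-y],p-o,rcond=None)[0]
        out.append(np.r_[(o+x*t[0]+p+y*t[1])/2,np.linalg.norm(o+x*t[0]-p-y*t[1])])
    return np.array(out)
def proj(f,P):
    T=np.linalg.inv(f["pose"]);return cv2.projectPoints(np.float64(P).reshape(-1,1,3),cv2.Rodrigues(T[:3,:3])[0],T[:3,3],K(f),f["dist"])[0].reshape(-1,2)
E
python3 - <<'E'
from h import *
t=load("top0")["pixels"];s=load("side0")["pixels"]
def c(im,x,y,w,h,k): 
    o=cv2.resize(im[y:y+h,x:x+w,::-1],None,fx=k,fy=k,interpolation=cv2.INTER_CUBIC); return cv2.convertScaleAbs(o,alpha=1.5)
A=np.hstack([c(t,180,195,100,75,4),c(t,300,175,100,75,4)])
B=np.hstack([c(s,255,235,100,75,4),c(s,270,170,100,75,4)])
cv2.imwrite("pics/z0.png",np.vstack([A,B]))
E
```

```text
(no output)
```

View pics/z0.png

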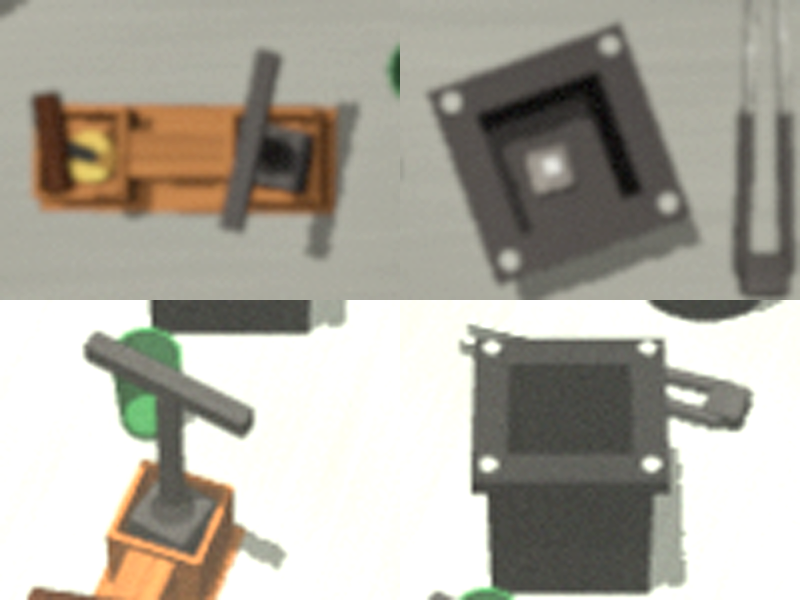

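```bash
python3 - <<'E'
from h import *
np.set_printoptions(precision=1,suppress=True)
t=load("top0");s=load("side0")
T=lambda L,x,y,ox,oy:np.array([[(a-ox)/4-.375+x,(b-oy)/4-.375+y] for a,b in L])
riv=tri(t,T([(452,102),(610,45),(668,203),(509,261)],300,175,400,0),s,T([(488,463),(491,348),(648,348),(651,463)],270,170,400,300))
print(riv,riv.mean(0))
d=riv[1]-riv[0]+riv[2]-riv[3];print("box yaw of TL->TR",np.degrees(np.arctan2(d[1],d[0])))
d=riv[0]-riv[3]+riv[1]-riv[2];print("box yaw BL->TL",np.degrees(np.arctan2(d[1],d[0])))
# handle ends: axis from edges
hk=tri(t,T([(266,52),(232,228)],180,195,0,0),s,T([(97,345),(245,422)],255,235,0,300))
print(hk,hk.mean(0),"len",np.linalg.norm(hk[0,:3]-hk[1,:3]))
d=hk[0]-hk[1];print("handle yaw",np.degrees(np.arctan2(d[1],d[0])))
R=onz(t,T([(38,104),(38,208),(335,212),(335,106)],180,195,0,0),60);print("rack z60",R,R.mean(0))
print("stem",onz(t,T([(552,167)],300,175,400,0),52))
print("stamp handle",onz(t,T([(46,95),(53,190)],180,195,0,0),140))
E
```

```text
[[584.4  40.1 133.6   0.8]
 [618.  -60.6 131.8   0.4]
 [516.8 -93.9 132.3   0.3]
 [483.6   7.3 134.3   0.9]] [550.7 -26.8 133.    0.6]
box yaw of TL->TR -71.649196015109
box yaw BL->TL 18.116282331550586
[[560.7 200.5 189.1   4.6]
 [458.7 224.2 186.7   1.7]] [509.7 212.4 187.9   3.1] len 104.67834739167088
handle yaw -13.085458742729173
rack z60 [[548.3 367.9  60. ]
 [479.3 369.1  60. ]
 [471.2 172.1  60. ]
 [541.4 170.5  60. ]] [510.1 269.9  60. ]
stem [[549.5 -26.9  52. ]]
stamp handle [[545.9 345.  140. ]
 [486.3 341.6 140. ]]
```

Measured: box centre (551,-27), yaw 18.1°; key centre (510,212), handle yaw -13°, handle mid-height z≈188. Now I'll plan the approach.

```bash
cat > plan.py <<'E'
import sys,numpy as np,math
from scipy.spatial.transform import Rotation as R
from rig import r
# usage: plan.py x y z yawdeg [maxstep_mm]
x,y,z,yaw=map(float,sys.argv[1:5]);ms=float(sys.argv[5]) if len(sys.argv)>5 else 38
s=r.sense();p=s["eef_pos"];A=R.from_euler("xyz",s["tcp_rot"]);B=R.from_euler("xyz",[math.pi,0,math.radians(yaw)])
print("t",round(s["clock"],2),"pos",p.round(1),"rot",np.degrees(s["tcp_rot"]).round(2),"q",s["qpos"].round(2),"F",s["contact_force"].round(1),"M",s["wrist_torque"].round(2),"op",round(s["opening"],3),round(s["grasp_force"],1))
d=np.array([x,y,z])-p;rv=(A.inv()*B).as_rotvec()
n=max(1,math.ceil(np.linalg.norm(d)/ms),math.ceil(np.degrees(np.linalg.norm(rv))/5.8))
for i in range(n):
    C=A*R.from_rotvec(rv*i/n);print(i+1,"dp",(C.inv().apply(d/n)/40).round(2).tolist(),"turn",(np.degrees(rv)/n/6).round(2).tolist())
E
python3 plan.py 340 -400 310 -13.1; 
```

```text
t 0.1 pos [ 282.8 -556.9  230.6] rot [-179.93    0.     26.92] q [-1.1   0.35  1.63 -0.    1.16 -0.  ] F [ 0.8 -0.3  0.4] M [-0.03 -0.02  0.  ] op 0.996 0.0
1 dp [0.44, -0.41, -0.28] turn [-0.0, 0.0, 0.95]
2 dp [0.39, -0.45, -0.28] turn [-0.0, 0.0, 0.95]
3 dp [0.35, -0.49, -0.28] turn [-0.0, 0.0, 0.95]
4 dp [0.3, -0.52, -0.28] turn [-0.0, 0.0, 0.95]
5 dp [0.24, -0.54, -0.28] turn [-0.0, 0.0, 0.95]
6 dp [0.19, -0.57, -0.28] turn [-0.0, 0.0, 0.95]
7 dp [0.13, -0.58, -0.28] turn [-0.0, 0.0, 0.95]
```

Emit:
{"method": "play_rows", "body": {"rows": [{"dp": [0.44, -0.41, -0.3], "turn": [0, 0, 0.95], "fingers": 0}, {"dp": [0.39, -0.45, -0.3], "turn": [0, 0, 0.95], "fingers": 0}, {"dp": [0.35, -0.49, -0.3], "turn": [0, 0, 0.95], "fingers": 0}, {"dp": [0.3, -0.52, -0.3], "turn": [0, 0, 0.95], "fingers": 0}, {"dp": [0.24, -0.54, -0.3], "turn": [0, 0, 0.95], "fingers": 0}]}}

```text
clock: 0.52
eef_pos: [323.8, -443.6, 291.4]
tcp_rot: [-3.141, 0.001, -0.033]
contact_force: [-0.2, 0.2, 0.6]
opening: 1.0
grasp_force: 0.0
```

Emit:
{"method": "play_rows", "body": {"rows": [{"dp": [0.19, -0.57, -0.3], "turn": [0, 0, 0.95], "fingers": 0}, {"dp": [0.13, -0.58, -0.3], "turn": [0, 0, 0.95], "fingers": 0}, {"dp": [0, 0, 0], "turn": [0, 0, 0], "fingers": 0}]}}

```text
clock: 0.77
eef_pos: [341.5, -397.5, 317.4]
tcp_rot: [3.141, -0.002, -0.231]
contact_force: [0.6, -0.7, 0.0]
opening: 0.997
grasp_force: 0.0
```

```bash
python3 plan.py 510 212 310 -13.1 38 | head -4
```

```text
t 0.77 pos [ 341.5 -397.5  317.4] rot [ 1.7999e+02 -1.4000e-01 -1.3250e+01] q [-0.86  0.12  1.74  0.    1.28  0.94] F [ 0.6 -0.7  0. ] M [-0.02  0.   -0.05] op 0.997 0.0
1 dp [0.04, -0.93, 0.01] turn [0.0, -0.0, -0.0]
2 dp [0.04, -0.93, 0.01] turn [0.0, -0.0, -0.0]
3 dp [0.04, -0.93, 0.01] turn [0.0, -0.0, -0.0]
```

Emit:
{"method": "play_rows", "body": {"rows": [{"dp": [0.04, -0.93, 0], "turn": [0, 0, 0], "fingers": 0}, {"dp": [0.04, -0.93, 0], "turn": [0, 0, 0], "fingers": 0}, {"dp": [0.04, -0.93, 0], "turn": [0, 0, 0], "fingers": 0}, {"dp": [0.04, -0.93, 0], "turn": [0, 0, 0], "fingers": 0}, {"dp": [0.04, -0.93, 0], "turn": [0, 0, 0], "fingers": 0}]}}

```text
clock: 1.18
eef_pos: [389.5, -219.2, 314.8]
tcp_rot: [3.142, 0.0, -0.226]
contact_force: [0.9, 0.8, 0.5]
opening: 0.999
grasp_force: 0.0
```

Emit:
{"method": "play_rows", "body": {"rows": [{"dp": [0.04, -0.93, 0], "turn": [0, 0, 0], "fingers": 0}, {"dp": [0.04, -0.93, 0], "turn": [0, 0, 0], "fingers": 0}, {"dp": [0.04, -0.93, 0], "turn": [0, 0, 0], "fingers": 0}, {"dp": [0.04, -0.93, 0], "turn": [0, 0, 0], "fingers": 0}, {"dp": [0.04, -0.93, 0], "turn": [0, 0, 0], "fingers": 0}]}}

```text
clock: 1.6
eef_pos: [439.4, -39.6, 315.0]
tcp_rot: [3.141, 0.0, -0.225]
contact_force: [1.3, -0.4, 0.2]
opening: 1.004
grasp_force: 0.0
```

Emit:
{"method": "play_rows", "body": {"rows": [{"dp": [0.04, -0.93, 0], "turn": [0, 0, 0], "fingers": 0}, {"dp": [0.04, -0.93, 0], "turn": [0, 0, 0], "fingers": 0}, {"dp": [0.04, -0.93, 0], "turn": [0, 0, 0], "fingers": 0}, {"dp": [0.04, -0.93, 0], "turn": [0, 0, 0], "fingers": 0}, {"dp": [0, 0, 0], "turn": [0, 0, 0], "fingers": 0}]}}

```text
clock: 2.02
eef_pos: [480.3, 107.4, 314.8]
tcp_rot: [-3.139, 0.0, -0.222]
contact_force: [0.3, 0.0, -1.1]
opening: 1.001
grasp_force: 0.0
```

```bash
python3 plan.py 510 212 300 -13.1 38; python3 - <<'E'
from rig import r
import cv2,numpy as np
f=r.grab_frame("wrist");cv2.imwrite("pics/w1.png",f["pixels"][:,:,::-1]);np.savez("w1.npz",**f)
E
```

```text
t 2.02 pos [480.3 107.4 314.8] rot [-1.7988e+02  1.0000e-02 -1.2700e+01] q [0.22 0.07 1.81 0.   1.27 2.01] F [ 0.3  0.  -1.1] M [-0.05 -0.01  0.02] op 1.001 0.0
1 dp [0.05, -0.9, 0.12] turn [-0.01, 0.0, 0.02]
2 dp [0.05, -0.9, 0.12] turn [-0.01, 0.0, 0.02]
3 dp [0.05, -0.9, 0.12] turn [-0.01, 0.0, 0.02]
```

View pics/w1.png

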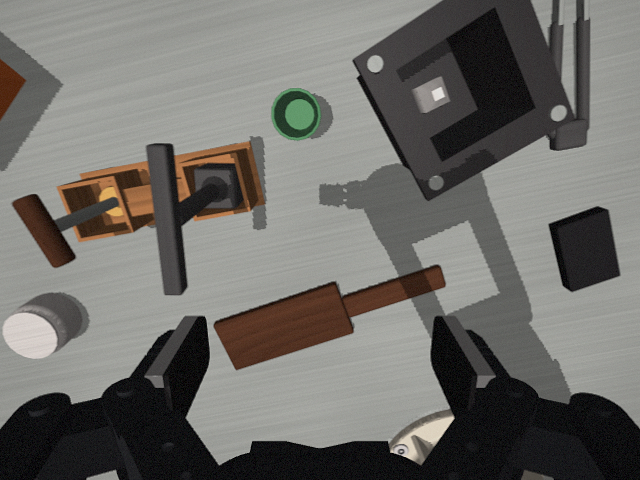

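The wrist view is clear: handle top runs from (159,145) to (176,293), box rivets are at (375,64), (435,183) and (559,113), and the stem's top is at (438,94).

```bash
python3 - <<'E'
from h import *
np.set_printoptions(precision=1,suppress=True)
w=load("w1");t=load("top0")
for z in(190,195,200):
    h=onz(w,[(159.5,145.5),(175,293)],z);d=h[0]-h[1];print(z,h.tolist(),h.mean(0),np.linalg.norm(d),np.degrees(np.arctan2(d[1],d[0])))
e=tri(t,[((266)/4-.375+180,52/4-.375+195),(232/4-.375+180,228/4-.375+195)],w,[(159.5,145.5),(175,293)]);print(e)
rv=onz(w,[(375,64),(435,183),(559,113)],132);print(rv,"centre",(rv[0]+rv[2])/2 if 0 else None)
print("diag check",np.linalg.norm(rv[0]-rv[1]),np.linalg.norm(rv[1]-rv[2]),np.linalg.norm(rv[0]-rv[2]))
print("centre",(rv[0]+rv[2])/2);d=rv[0]-rv[1];print("yaw",np.degrees(np.arctan2(d[1],d[0])));d=rv[2]-rv[1];print(np.degrees(np.arctan2(d[1],d[0])))
print("stem",onz(w,[(438,94)],52))
p=w["pixels"]; 
c=cv2.resize(p[60:130,395:475,::-1],None,fx=8,fy=8,interpolation=cv2.INTER_CUBIC);cv2.imwrite("pics/stem.png",c)
E
```

```text
190 [[563.0863150109165, 200.02528850179027, 190.0], [457.6000393194494, 226.36057976329636, 190.0]] [510.3 213.2 190. ] 108.72397125328226 -14.01769653309137
195 [[563.0257669526341, 197.97338205114312, 195.0], [459.5148469894714, 223.8155137228449, 195.0]] [511.3 210.9 195. ] 106.68798583232248 -14.017696533091335
200 [[562.9652188943518, 195.92147560049597, 200.0], [461.4296546594934, 221.27044768239358, 200.0]] [512.2 208.6 200. ] 104.65200041136279 -14.017696533091353
[[563.2 201.3 186.9   0.1]
 [458.3 223.9 193.4   1.9]]
[[584.9  42.1 132. ]
 [484.    9.1 132. ]
 [517.7 -93.3 132. ]] centre None
diag check 106.13549883852437 107.74684628486513 151.13869841184322
centre [551.3 -25.6 132. ]
yaw 18.12056984513318
-71.80121838240024
stem [[551.3 -24.8  52. ]]
```

View pics/stem.png

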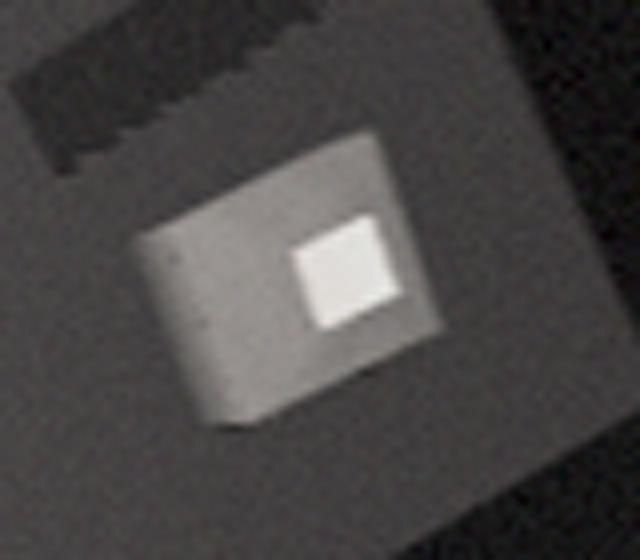

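The stem is turned about 5° clockwise from the box axes, so its yaw is about 13°. Next I'll move above the key.

```bash
python3 plan.py 510.8 212 245 -14 38;  
```

```text
t 2.07 pos [479.5 105.  314.6] rot [-1.800e+02  5.000e-02 -1.267e+01] q [0.21 0.06 1.81 0.   1.27 2.  ] F [-0.4 -0.5  0. ] M [-0.03  0.03  0.02] op 1.0 0.0
1 dp [0.04, -0.7, 0.43] turn [-0.0, 0.0, 0.06]
2 dp [0.04, -0.7, 0.43] turn [-0.0, 0.0, 0.06]
3 dp [0.04, -0.7, 0.43] turn [-0.0, 0.0, 0.06]
4 dp [0.03, -0.7, 0.43] turn [-0.0, 0.0, 0.06]
```

Emit:
{"method": "play_rows", "body": {"rows": [{"dp": [0.04, -0.7, 0.43], "turn": [0, 0, 0.06], "fingers": 0}, {"dp": [0.04, -0.7, 0.43], "turn": [0, 0, 0.06], "fingers": 0}, {"dp": [0.04, -0.7, 0.43], "turn": [0, 0, 0.06], "fingers": 0}, {"dp": [0.03, -0.7, 0.43], "turn": [0, 0, 0.06], "fingers": 0}, {"dp": [0, 0, 0], "turn": [0, 0, 0], "fingers": 0}]}}

```text
clock: 2.48
eef_pos: [510.7, 211.8, 242.7]
tcp_rot: [3.14, 0.004, -0.25]
contact_force: [-0.7, 0.9, -0.1]
opening: 0.999
grasp_force: 0.0
```

Emit:
{"method": "play_rows", "body": {"rows": [{"dp": [0, 0, 0], "turn": [0, 0, 0], "fingers": 0}, {"dp": [0, 0, 0], "turn": [0, 0, 0], "fingers": 0}]}}

```text
clock: 2.65
eef_pos: [510.9, 208.8, 246.2]
tcp_rot: [3.14, 0.001, -0.251]
contact_force: [-0.5, 0.0, 0.6]
opening: 1.0
grasp_force: 0.0
```

```bash
python3 plan.py 510.8 212 176 -14 20
```

```text
t 2.65 pos [510.9 208.8 246.2] rot [ 1.7993e+02  3.0000e-02 -1.4390e+01] q [ 0.39  0.23  1.77 -0.    1.14  2.21] F [-0.5  0.   0.6] M [-0.04 -0.   -0.07] op 1.0 0.0
1 dp [-0.01, -0.02, 0.44] turn [0.0, 0.0, -0.02]
2 dp [-0.01, -0.02, 0.44] turn [0.0, 0.0, -0.02]
3 dp [-0.01, -0.02, 0.44] turn [0.0, 0.0, -0.02]
4 dp [-0.01, -0.02, 0.44] turn [0.0, 0.0, -0.02]
```

Emit:
{"method": "play_rows", "body": {"rows": [{"dp": [-0.01, -0.02, 0.44], "turn": [0, 0, -0.02], "fingers": 0}, {"dp": [-0.01, -0.02, 0.44], "turn": [0, 0, -0.02], "fingers": 0}, {"dp": [0, -0.02, 0.44], "turn": [0, 0, 0], "fingers": 0}, {"dp": [0, -0.02, 0.44], "turn": [0, 0, 0], "fingers": 0}, {"dp": [0, 0, 0], "turn": [0, 0, 0], "fingers": 0}]}}

```text
clock: 3.07
eef_pos: [509.5, 211.2, 174.1]
tcp_rot: [3.139, 0.003, -0.248]
contact_force: [-0.9, -0.2, -1.0]
opening: 0.999
grasp_force: 0.0
```

Emit:
{"method": "play_rows", "body": {"rows": [{"dp": [0, 0, 0], "turn": [0, 0, 0], "fingers": 0}, {"dp": [0, 0, 0], "turn": [0, 0, 0], "fingers": 0.4}], "force": 30}}

```text
clock: 3.23
eef_pos: [511.7, 212.7, 177.6]
tcp_rot: [-3.141, -0.001, -0.248]
contact_force: [0.7, 0.6, -0.6]
opening: 0.885
grasp_force: 0.0
```

```bash
python3 plan.py 510.8 212 176 -14 20;python3 - <<'E'
from rig import r
import cv2,numpy as np
f=r.grab_frame("wrist");g=r.grab_frame("side")
a=cv2.resize(f["pixels"][:,:,::-1],(400,300));b=cv2.resize(g["pixels"][200:350,220:420,::-1],(400,300))
cv2.imwrite("pics/g2.png",np.hstack([a,b]))
E
```

```text
t 3.23 pos [511.7 212.7 177.6] rot [-1.7995e+02 -8.0000e-02 -1.4220e+01] q [ 0.39  0.3   1.84 -0.    1.    2.21] F [ 0.7  0.6 -0.6] M [ 0.04  0.   -0.02] op 0.885 0.0
1 dp [-0.02, 0.02, 0.04] turn [-0.01, -0.01, -0.04]
```

View pics/g2.png

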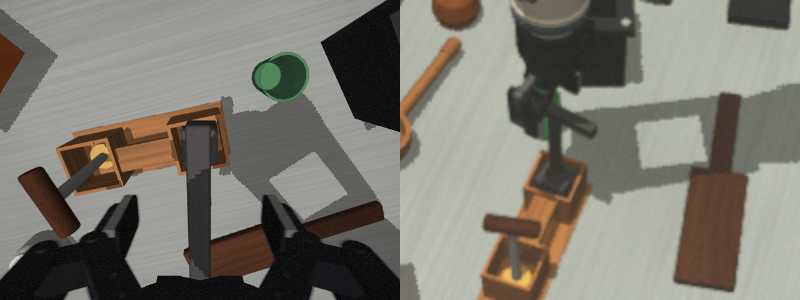

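The handle is centred between the fingers and parallel to the pads (wrist, at about x=198 in the half-size view). Closing now.

Emit:
{"method": "play_rows", "body": {"rows": [{"dp": [0, 0, 0], "turn": [0, 0, 0], "fingers": 0.7}, {"dp": [0, 0, 0], "turn": [0, 0, 0], "fingers": 0.8}, {"dp": [0, 0, 0], "turn": [0, 0, 0], "fingers": 1}, {"dp": [0, 0, 0], "turn": [0, 0, 0], "fingers": 1}, {"dp": [0, 0, 0], "turn": [0, 0, 0], "fingers": 1}], "force": 30}}

```text
clock: 3.75
eef_pos: [511.1, 213.4, 176.5]
tcp_rot: [-3.141, -0.0, -0.247]
contact_force: [0.3, 0.5, 3.1]
opening: 0.158
grasp_force: 29.4
```

Emit:
{"method": "play_rows", "body": {"rows": [{"dp": [0, 0, 0], "turn": [0, 0, 0], "fingers": 1}, {"dp": [0, 0, 0], "turn": [0, 0, 0], "fingers": 1}, {"dp": [0, 0, 0], "turn": [0, 0, 0], "fingers": 1}, {"dp": [0, 0, 0], "turn": [0, 0, 0], "fingers": 1}, {"dp": [0, 0, 0], "turn": [0, 0, 0], "fingers": 1}], "force": 100}}

```text
clock: 4.17
eef_pos: [511.4, 213.5, 176.7]
tcp_rot: [-3.141, -0.001, -0.247]
contact_force: [-0.4, -0.4, 5.8]
opening: 0.138
grasp_force: 99.0
```

Emit:
{"method": "play_rows", "body": {"rows": [{"dp": [0, 0, -0.2], "turn": [0, 0, 0], "fingers": 1}, {"dp": [0, 0, -0.4], "turn": [0, 0, 0], "fingers": 1}, {"dp": [0, 0, -0.5], "turn": [0, 0, 0], "fingers": 1}, {"dp": [0, 0, -0.5], "turn": [0, 0, 0], "fingers": 1}, {"dp": [0, 0, -0.5], "turn": [0, 0, 0], "fingers": 1}]}}

```text
clock: 4.58
eef_pos: [510.1, 213.0, 260.4]
tcp_rot: [3.14, 0.002, -0.247]
contact_force: [0.7, -0.2, -6.0]
opening: 0.136
grasp_force: 98.3
```

Emit:
{"method": "play_rows", "body": {"rows": [{"dp": [0, 0, -0.5], "turn": [0, 0, 0], "fingers": 1}, {"dp": [0, 0, -0.5], "turn": [0, 0, 0], "fingers": 1}, {"dp": [0, 0, -0.5], "turn": [0, 0, 0], "fingers": 1}, {"dp": [0, 0, -0.3], "turn": [0, 0, 0], "fingers": 1}, {"dp": [0, 0, 0], "turn": [0, 0, 0], "fingers": 1}]}}

```text
clock: 5.0
eef_pos: [511.8, 213.7, 334.5]
tcp_rot: [-3.139, -0.003, -0.248]
contact_force: [0.8, 0.2, -4.6]
opening: 0.139
grasp_force: 98.3
```

```bash
python3 plan.py 551 -26 333 14 25 
```

```text
t 5.0 pos [511.8 213.7 334.5] rot [-1.7988e+02 -1.6000e-01 -1.4180e+01] q [0.39 0.16 1.66 0.   1.32 2.21] F [ 0.8  0.2 -4.6] M [ 0.05 -0.12  0.  ] op 0.139 98.3
1 dp [0.24, 0.56, 0.0] turn [-0.0, -0.0, -0.47]
2 dp [0.21, 0.57, 0.0] turn [-0.0, -0.0, -0.47]
3 dp [0.19, 0.58, 0.0] turn [-0.0, -0.0, -0.47]
4 dp [0.16, 0.59, 0.0] turn [-0.0, -0.0, -0.47]
5 dp [0.13, 0.59, 0.0] turn [-0.0, -0.0, -0.47]
6 dp [0.1, 0.6, 0.0] turn [-0.0, -0.0, -0.47]
7 dp [0.07, 0.6, 0.0] turn [-0.0, -0.0, -0.47]
8 dp [0.04, 0.61, 0.0] turn [-0.0, -0.0, -0.47]
9 dp [0.01, 0.61, 0.0] turn [-0.0, -0.0, -0.47]
10 dp [-0.02, 0.61, 0.0] turn [-0.0, -0.0, -0.47]
```

Emit:
{"method": "play_rows", "body": {"rows": [{"dp": [0.24, 0.56, 0], "turn": [0, 0, -0.47], "fingers": 1}, {"dp": [0.21, 0.57, 0], "turn": [0, 0, -0.47], "fingers": 1}, {"dp": [0.19, 0.58, 0], "turn": [0, 0, -0.47], "fingers": 1}, {"dp": [0.16, 0.59, 0], "turn": [0, 0, -0.47], "fingers": 1}, {"dp": [0.13, 0.59, 0], "turn": [0, 0, -0.47], "fingers": 1}]}}

```text
clock: 5.42
eef_pos: [529.8, 92.0, 330.3]
tcp_rot: [3.141, 0.003, 0.001]
contact_force: [0.1, -0.6, -5.5]
opening: 0.135
grasp_force: 98.4
```

Emit:
{"method": "play_rows", "body": {"rows": [{"dp": [0.1, 0.6, 0], "turn": [0, 0, -0.47], "fingers": 1}, {"dp": [0.07, 0.6, 0], "turn": [0, 0, -0.47], "fingers": 1}, {"dp": [0.04, 0.61, 0], "turn": [0, 0, -0.47], "fingers": 1}, {"dp": [0.01, 0.61, 0], "turn": [0, 0, -0.47], "fingers": 1}, {"dp": [-0.02, 0.61, 0], "turn": [0, 0, -0.47], "fingers": 1}]}}

```text
clock: 5.83
eef_pos: [549.6, -28.1, 330.3]
tcp_rot: [-3.141, 0.003, 0.247]
contact_force: [0.9, 0.3, -5.9]
opening: 0.135
grasp_force: 98.4
```

Emit:
{"method": "play_rows", "body": {"rows": [{"dp": [0, 0, 0], "turn": [0, 0, 0], "fingers": 1}, {"dp": [0, 0, 0], "turn": [0, 0, 0], "fingers": 1}, {"dp": [0, 0, 0], "turn": [0, 0, 0], "fingers": 1}]}}

```text
clock: 6.08
eef_pos: [549.7, -26.7, 330.8]
tcp_rot: [-3.14, 0.002, 0.243]
contact_force: [0.7, 0.0, -5.6]
opening: 0.14
grasp_force: 98.6
```

```bash
python3 plan.py 551 -26 333 14 25; python3 - <<'E'
from rig import r
import cv2,numpy as np
ims=[]
for n,(x,y) in(("wrist",(0,0)),("side",(220,80)),("top",(260,140))):
    f=r.grab_frame(n);np.savez(n+"3.npz",**f);p=f["pixels"][:,:,::-1]
    ims.append(cv2.resize(p,(400,300)) if n=="wrist" else cv2.resize(p[y:y+150,x:x+200],(400,300),interpolation=cv2.INTER_CUBIC))
big=np.zeros((600,800,3),np.uint8);big[:300,:400]=ims[0];big[300:,:400]=ims[1];big[300:,400:]=ims[2]
w=r.grab_frame("wrist")["pixels"][:,:,::-1];big[:300,400:]=w[120:420,120:520]
cv2.imwrite("pics/p3.png",cv2.convertScaleAbs(big,alpha=1.3))
E
```

```text
t 6.08 pos [549.7 -26.7 330.8] rot [-1.7993e+02  1.1000e-01  1.3940e+01] q [-0.05  0.16  1.67  0.    1.32  1.28] F [ 0.7  0.  -5.6] M [ 0.01  0.02 -0.  ] op 0.14 98.6
1 dp [0.04, -0.01, -0.06] turn [-0.01, 0.02, -0.01]
```

View pics/p3.png

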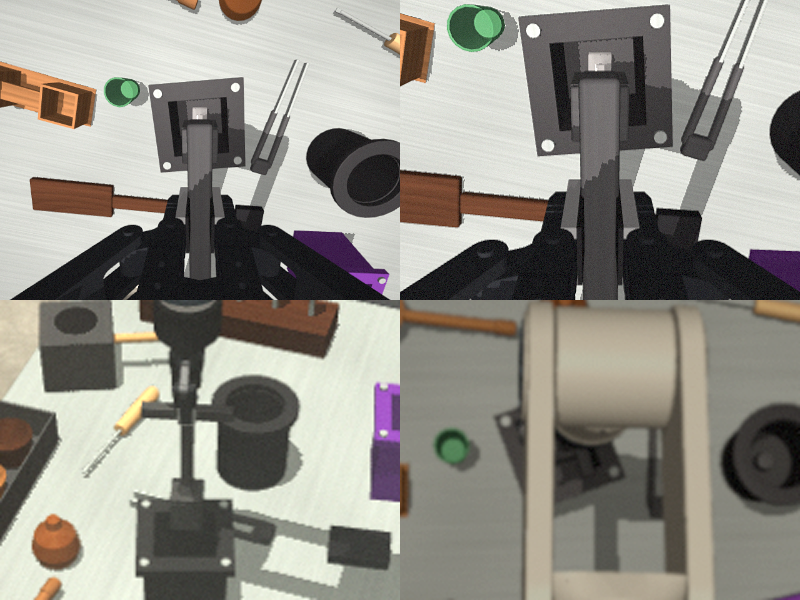

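The key hangs upright above the shaft. In the side view its shank sits at about column 313. I'll check the key axis against the tool axis there.

```bash
python3 - <<'E'
from h import *
s=load("side3");P=np.array([[549.7,-26.7,z] for z in(320,300,280,260,240,220)])
g=cv2.cvtColor(s["pixels"],cv2.COLOR_RGB2GRAY).astype(int)
for z,(u,v) in zip(P[:,2],proj(s,P)):
    v0=int(round(v));print(z,round(u,1),round(v,1),g[v0,int(u)-14:int(u)+15].tolist())
a,b=proj(s,[[549.7,-26.7,260],[559.7,-26.7,260]]);print("px per 10mm x",b-a)
w=load("wrist3");print("box fit: rivets", onz(w,[(120+131,120+31),(120+257,120+21),(120+148,120+146),(120+260,120+138)],132).tolist())
E
```

```text
320.0 312.8 142.5 [182, 181, 182, 183, 181, 184, 183, 181, 182, 182, 178, 144, 104, 73, 77, 73, 68, 79, 91, 139, 185, 184, 182, 185, 188, 187, 185, 181, 183]
300.0 312.7 148.7 [183, 183, 180, 182, 181, 183, 183, 181, 184, 183, 182, 165, 112, 52, 50, 55, 47, 53, 74, 146, 186, 186, 187, 187, 183, 183, 184, 186, 184]
280.0 312.7 154.8 [182, 182, 183, 184, 185, 182, 182, 179, 180, 179, 182, 169, 118, 54, 53, 53, 50, 47, 100, 165, 187, 185, 182, 187, 186, 186, 182, 187, 184]
260.0 312.7 160.8 [185, 184, 180, 180, 179, 180, 184, 184, 183, 183, 187, 173, 119, 54, 54, 55, 47, 50, 96, 161, 182, 185, 184, 181, 182, 186, 188, 186, 185]
240.0 312.6 166.6 [179, 177, 180, 180, 182, 182, 181, 185, 182, 181, 183, 170, 117, 52, 53, 53, 50, 49, 98, 160, 181, 182, 184, 187, 184, 183, 183, 182, 183]
220.0 312.6 172.3 [178, 179, 181, 182, 183, 177, 181, 158, 99, 84, 82, 71, 62, 59, 55, 52, 55, 50, 53, 55, 54, 58, 59, 83, 145, 181, 180, 181, 184]
px per 10mm x [-3.82147198 -0.88015842]
box fit: rivets [[583.9536230665531, 43.715301862478576, 132.0], [617.9507801540964, -58.799293578031076, 132.0], [483.2506797948424, 8.363094267855896, 132.0], [516.5144203814233, -92.01336830983271, 132.0]]
```

Emit:
{"method": "play_rows", "body": {"rows": [{"dp": [0.08, 0, 0.2], "turn": [0, 0, 0], "fingers": 1}, {"dp": [0, 0, 0.5], "turn": [0, 0, 0], "fingers": 1}, {"dp": [0, 0, 0.5], "turn": [0, 0, 0], "fingers": 1}, {"dp": [0, 0, 0.5], "turn": [0, 0, 0], "fingers": 1}, {"dp": [0, 0, 0.5], "turn": [0, 0, 0], "fingers": 1}]}}

```text
clock: 6.7
eef_pos: [553.5, -25.6, 242.7]
tcp_rot: [-3.142, -0.0, 0.245]
contact_force: [1.0, -0.4, -4.7]
opening: 0.134
grasp_force: 98.6
```

Emit:
{"method": "play_rows", "body": {"rows": [{"dp": [0, 0, 0.2], "turn": [0, 0, 0], "fingers": 1}, {"dp": [0, 0, 0.2], "turn": [0, 0, 0], "fingers": 1}, {"dp": [0, 0, 0.2], "turn": [0, 0, 0], "fingers": 1}, {"dp": [0, 0, 0], "turn": [0, 0, 0], "fingers": 1}]}}

```text
clock: 7.03
eef_pos: [553.2, -26.0, 219.1]
tcp_rot: [-3.141, 0.001, 0.245]
contact_force: [-1.0, 0.1, -5.5]
opening: 0.135
grasp_force: 98.4
```

Emit:
{"method": "play_rows", "body": {"rows": [{"dp": [0, 0, 0.1], "turn": [0, 0, 0], "fingers": 1}, {"dp": [0, 0, 0.1], "turn": [0, 0, 0], "fingers": 1}, {"dp": [0, 0, 0.1], "turn": [0, 0, 0], "fingers": 1}, {"dp": [0, 0, 0], "turn": [0, 0, 0], "fingers": 1}]}}

```text
clock: 7.37
eef_pos: [553.2, -26.1, 207.6]
tcp_rot: [-3.141, 0.0, 0.245]
contact_force: [-1.4, -0.4, -5.4]
opening: 0.138
grasp_force: 98.6
```

Emit:
{"method": "play_rows", "body": {"rows": [{"dp": [0, 0, 0.1], "turn": [0, 0, 0], "fingers": 1}, {"dp": [0, 0, 0.1], "turn": [0, 0, 0], "fingers": 1}, {"dp": [0, 0, 0], "turn": [0, 0, 0], "fingers": 1}, {"dp": [0, 0, 0], "turn": [0, 0, 0], "fingers": 1}]}}

```text
clock: 7.7
eef_pos: [553.3, -26.2, 199.8]
tcp_rot: [-3.141, 0.001, 0.245]
contact_force: [0.0, 0.2, -5.2]
opening: 0.137
grasp_force: 98.6
```

Emit:
{"method": "play_rows", "body": {"rows": [{"dp": [0, 0, 0.1], "turn": [0, 0, 0], "fingers": 1}, {"dp": [0, 0, 0.1], "turn": [0, 0, 0], "fingers": 1}, {"dp": [0, 0, 0], "turn": [0, 0, 0], "fingers": 1}, {"dp": [0, 0, 0], "turn": [0, 0, 0], "fingers": 1}]}}

```text
clock: 8.03
eef_pos: [553.2, -26.1, 191.7]
tcp_rot: [-3.141, 0.001, 0.245]
contact_force: [-0.6, 0.2, -5.5]
opening: 0.137
grasp_force: 98.6
```

Emit:
{"method": "play_rows", "body": {"rows": [{"dp": [0, 0, 0.05], "turn": [0, 0, 0], "fingers": 1}, {"dp": [0, 0, 0.05], "turn": [0, 0, 0], "fingers": 1}, {"dp": [0, 0, 0], "turn": [0, 0, 0], "fingers": 1}, {"dp": [0, 0, 0], "turn": [0, 0, 0], "fingers": 1}]}}

```text
clock: 8.37
eef_pos: [553.4, -26.2, 187.9]
tcp_rot: [-3.142, 0.0, 0.245]
contact_force: [0.4, -0.7, -5.8]
opening: 0.139
grasp_force: 98.5
```

Emit:
{"method": "play_rows", "body": {"rows": [{"dp": [0, 0, 0.05], "turn": [0, 0, 0], "fingers": 1}, {"dp": [0, 0, 0.05], "turn": [0, 0, 0], "fingers": 1}, {"dp": [0, 0, 0], "turn": [0, 0, 0], "fingers": 1}, {"dp": [0, 0, 0], "turn": [0, 0, 0], "fingers": 1}]}}

```text
clock: 8.7
eef_pos: [553.4, -26.2, 183.9]
tcp_rot: [-3.141, 0.0, 0.245]
contact_force: [0.1, 0.2, -4.9]
opening: 0.133
grasp_force: 98.6
```

Emit:
{"method": "play_rows", "body": {"rows": [{"dp": [0, 0, 0.03], "turn": [0, 0, 0], "fingers": 1}, {"dp": [0, 0, 0.03], "turn": [0, 0, 0], "fingers": 1}, {"dp": [0, 0, 0], "turn": [0, 0, 0], "fingers": 1}, {"dp": [0, 0, 0], "turn": [0, 0, 0], "fingers": 1}]}}

```text
clock: 9.03
eef_pos: [553.6, -26.2, 181.8]
tcp_rot: [3.141, -0.0, 0.245]
contact_force: [1.5, 0.1, -4.4]
opening: 0.133
grasp_force: 98.8
```

Emit:
{"method": "play_rows", "body": {"rows": [{"dp": [0, 0, 0.03], "turn": [0, 0, 0], "fingers": 1}, {"dp": [0, 0, 0.02], "turn": [0, 0, 0], "fingers": 1}, {"dp": [0, 0, 0], "turn": [0, 0, 0], "fingers": 1}, {"dp": [0, 0, 0], "turn": [0, 0, 0], "fingers": 1}]}}

```text
clock: 9.37
eef_pos: [554.6, -26.2, 181.7]
tcp_rot: [3.141, -0.003, 0.245]
contact_force: [-3.0, 0.2, 12.5]
opening: 0.134
grasp_force: 101.1
```

Emit:
{"method": "play_rows", "body": {"rows": [{"dp": [0, 0, 0.03], "turn": [0, 0, 0], "fingers": 1}, {"dp": [0, 0, 0.02], "turn": [0, 0, 0], "fingers": 1}, {"dp": [0, 0, 0], "turn": [0, 0, 0], "fingers": 1}, {"dp": [0, 0, 0], "turn": [0, 0, 0], "fingers": 1}]}}

```text
clock: 9.7
eef_pos: [555.7, -26.2, 181.7]
tcp_rot: [3.14, -0.005, 0.245]
contact_force: [-6.0, 0.3, 28.5]
opening: 0.136
grasp_force: 103.5
```

The key is on the floor: it stopped at TCP z 181.7, which matches the underside at about 10 mm. I'll back off the press, then turn clockwise.

Emit:
{"method": "play_rows", "body": {"rows": [{"dp": [0, 0, -0.06], "turn": [0, 0, 0], "fingers": 1}, {"dp": [0, 0, -0.03], "turn": [0, 0, 0], "fingers": 1}, {"dp": [0, 0, 0], "turn": [0, 0, 0], "fingers": 1}, {"dp": [0, 0, 0], "turn": [0, 0, 0], "fingers": 1}]}}

```text
clock: 10.03
eef_pos: [553.8, -26.1, 181.7]
tcp_rot: [3.141, -0.001, 0.245]
contact_force: [-1.0, 0.6, 5.5]
opening: 0.137
grasp_force: 100.1
```

Emit:
{"method": "play_rows", "body": {"rows": [{"dp": [0, 0.004, 0], "turn": [0, 0, 0.6], "fingers": 1}, {"dp": [0, 0.004, 0], "turn": [0, 0, 0.6], "fingers": 1}, {"dp": [0, 0.004, 0], "turn": [0, 0, 0.6], "fingers": 1}, {"dp": [0, 0.004, 0], "turn": [0, 0, 0.6], "fingers": 1}, {"dp": [0, 0, 0], "turn": [0, 0, 0], "fingers": 1}]}}

```text
clock: 10.45
eef_pos: [553.8, -26.6, 181.8]
tcp_rot: [-3.141, -0.0, -0.01]
contact_force: [-2.5, 1.4, 7.4]
opening: 0.138
grasp_force: 100.4
```

```bash
python3 plan.py 553 -26 182 -57
```

```text
t 10.45 pos [553.8 -26.6 181.8] rot [-1.7998e+02 -1.0000e-02 -5.9000e-01] q [-0.05  0.3   1.83  0.    1.01  1.53] F [-2.5  1.4  7.4] M [0.35 0.58 0.04] op 0.138 100.4
1 dp [-0.0, -0.0, -0.0] turn [-0.0, 0.0, 0.94]
2 dp [-0.0, -0.0, -0.0] turn [-0.0, 0.0, 0.94]
3 dp [-0.0, -0.0, -0.0] turn [-0.0, 0.0, 0.94]
4 dp [-0.0, -0.0, -0.0] turn [-0.0, 0.0, 0.94]
5 dp [-0.0, -0.0, -0.0] turn [-0.0, 0.0, 0.94]
6 dp [-0.0, -0.0, -0.0] turn [-0.0, 0.0, 0.94]
7 dp [-0.0, -0.0, -0.0] turn [-0.0, 0.0, 0.94]
8 dp [-0.0, 0.0, -0.0] turn [-0.0, 0.0, 0.94]
9 dp [-0.0, 0.0, -0.0] turn [-0.0, 0.0, 0.94]
10 dp [-0.0, 0.0, -0.0] turn [-0.0, 0.0, 0.94]
```

Emit:
{"method": "play_rows", "body": {"rows": [{"dp": [0, 0.004, 0], "turn": [0, 0, 0.7], "fingers": 1}, {"dp": [0, 0.004, 0], "turn": [0, 0, 0.7], "fingers": 1}, {"dp": [0, 0.004, 0], "turn": [0, 0, 0.7], "fingers": 1}, {"dp": [0, 0.004, 0], "turn": [0, 0, 0.7], "fingers": 1}, {"dp": [0, 0.004, 0], "turn": [0, 0, 0.7], "fingers": 1}]}}

```text
clock: 10.87
eef_pos: [553.6, -27.0, 181.9]
tcp_rot: [-3.141, 0.0, -0.377]
contact_force: [-3.4, 3.1, 8.3]
opening: 0.138
grasp_force: 100.9
```

Emit:
{"method": "play_rows", "body": {"rows": [{"dp": [0, 0.004, 0], "turn": [0, 0, 0.7], "fingers": 1}, {"dp": [0, 0.004, 0], "turn": [0, 0, 0.7], "fingers": 1}, {"dp": [0, 0.004, 0], "turn": [0, 0, 0.7], "fingers": 1}, {"dp": [0, 0.004, 0], "turn": [0, 0, 0.7], "fingers": 1}, {"dp": [0, 0, 0], "turn": [0, 0, 0], "fingers": 1}]}}

```text
clock: 11.28
eef_pos: [553.4, -27.5, 181.9]
tcp_rot: [-3.141, 0.001, -0.671]
contact_force: [-2.3, 3.1, 8.6]
opening: 0.136
grasp_force: 100.5
```

```bash
python3 plan.py 553 -26 182 -57|head -3
```

```text
t 11.28 pos [553.4 -27.5 181.9] rot [-1.7994e+02  3.0000e-02 -3.8440e+01] q [-0.05  0.3   1.83  0.    1.01  2.19] F [-2.3  3.1  8.6] M [0.87 0.73 0.07] op 0.136 100.5
1 dp [-0.01, -0.01, -0.0] turn [-0.0, 0.0, 0.77]
2 dp [-0.01, -0.01, -0.0] turn [-0.0, 0.0, 0.77]
```

Emit:
{"method": "play_rows", "body": {"rows": [{"dp": [0, 0.004, 0], "turn": [0, 0, 0.5], "fingers": 1}, {"dp": [0, 0.004, 0], "turn": [0, 0, 0.5], "fingers": 1}, {"dp": [0, 0.004, 0], "turn": [0, 0, 0.5], "fingers": 1}, {"dp": [0, 0.004, 0], "turn": [0, 0, 0.5], "fingers": 1}, {"dp": [0, 0, 0], "turn": [0, 0, 0], "fingers": 1}]}}

```text
clock: 11.7
eef_pos: [553.0, -27.9, 181.9]
tcp_rot: [-3.14, 0.001, -0.879]
contact_force: [-1.9, 4.0, 8.1]
opening: 0.137
grasp_force: 100.5
```

Emit:
{"method": "play_rows", "body": {"rows": [{"dp": [0, 0, 0], "turn": [0, 0, 0.35], "fingers": 1}, {"dp": [0, 0, 0], "turn": [0, 0, 0.35], "fingers": 1}, {"dp": [0, 0, 0], "turn": [0, 0, 0.35], "fingers": 1}, {"dp": [0, 0, 0], "turn": [0, 0, 0], "fingers": 1}]}}

```text
clock: 12.03
eef_pos: [553.0, -27.9, 181.9]
tcp_rot: [-3.141, 0.001, -0.987]
contact_force: [-2.5, 3.9, 8.6]
opening: 0.135
grasp_force: 100.8
```

```bash
python3 plan.py 553 -26 182 -57|head -3
```

```text
t 12.03 pos [553.  -27.9 181.9] rot [-1.7995e+02  4.0000e-02 -5.6580e+01] q [-0.05  0.3   1.84  0.    1.01  2.5 ] F [-2.5  3.9  8.6] M [1.   0.61 0.4 ] op 0.135 100.8
1 dp [-0.04, -0.03, -0.0] turn [-0.01, 0.01, 0.07]
```

The yaw torque rose to 0.4 N m and the key has turned 1.30 rad from the box axis, so the stem is at its stop. Now I'll relieve the torque, release and rise.

Emit:
{"method": "play_rows", "body": {"rows": [{"dp": [0, 0, 0], "turn": [0, 0, -0.3], "fingers": 1}, {"dp": [0, 0, 0], "turn": [0, 0, 0], "fingers": 0.8}, {"dp": [0, 0, 0], "turn": [0, 0, 0], "fingers": 0.6}, {"dp": [0, 0, 0], "turn": [0, 0, 0], "fingers": 0.3}, {"dp": [0, 0, 0], "turn": [0, 0, 0], "fingers": 0.3}]}}

```text
clock: 12.45
eef_pos: [552.8, -28.8, 181.0]
tcp_rot: [3.141, -0.0, -0.955]
contact_force: [0.3, -0.1, 0.6]
opening: 0.613
grasp_force: 0.0
```

Emit:
{"method": "play_rows", "body": {"rows": [{"dp": [0, 0, 0], "turn": [0, 0, 0], "fingers": 0.2}, {"dp": [0, 0, 0], "turn": [0, 0, 0], "fingers": 0.2}, {"dp": [0, 0, 0], "turn": [0, 0, 0], "fingers": 0.2}, {"dp": [0, 0, -0.2], "turn": [0, 0, 0], "fingers": 0.2}, {"dp": [0, 0, -0.4], "turn": [0, 0, 0], "fingers": 0.2}]}}

```text
clock: 12.87
eef_pos: [551.5, -28.6, 204.3]
tcp_rot: [3.139, 0.002, -0.954]
contact_force: [0.1, -0.3, 0.2]
opening: 0.801
grasp_force: 0.0
```

Emit:
{"method": "play_rows", "body": {"rows": [{"dp": [0, 0, -0.6], "turn": [0, 0, 0], "fingers": 0.2}, {"dp": [0, 0, -0.7], "turn": [0, 0, 0], "fingers": 0.2}, {"dp": [0, 0, -0.7], "turn": [0, 0, 0], "fingers": 0.2}, {"dp": [0, 0, -0.7], "turn": [0, 0, 0], "fingers": 0.2}, {"dp": [0, 0, -0.4], "turn": [0, 0, 0], "fingers": 0.2}]}}

```text
clock: 13.28
eef_pos: [553.6, -28.7, 333.3]
tcp_rot: [-3.138, -0.003, -0.954]
contact_force: [0.4, 0.0, -0.1]
opening: 0.801
grasp_force: 0.0
```

Emit:
{"method": "play_rows", "body": {"rows": [{"dp": [0, 0, 0], "turn": [0, 0, 0], "fingers": 0.2}, {"dp": [0, 0, 0], "turn": [0, 0, 0], "fingers": 0.2}, {"dp": [0, 0, 0], "turn": [0, 0, 0], "fingers": 0.2}, {"dp": [0, 0, 0], "turn": [0, 0, 0], "fingers": 0.2}, {"dp": [0, 0, 0], "turn": [0, 0, 0], "fingers": 0.2}]}}

```text
clock: 13.7
eef_pos: [552.1, -28.6, 328.0]
tcp_rot: [3.14, 0.001, -0.954]
contact_force: [0.5, -0.0, 0.1]
opening: 0.803
grasp_force: 0.0
```

```bash
python3 - <<'E'
from rig import r
import cv2,numpy as np
a=r.grab_frame("wrist");g=r.grab_frame("side");np.savez("wrist4.npz",**a);np.savez("side4.npz",**g)
cv2.imwrite("pics/e4.png",np.hstack([cv2.resize(a["pixels"],(400,300)),cv2.resize(g["pixels"][120:270,220:420],(400,300))])[:,:,::-1])
E
```

```text
(no output)
```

View pics/e4.png

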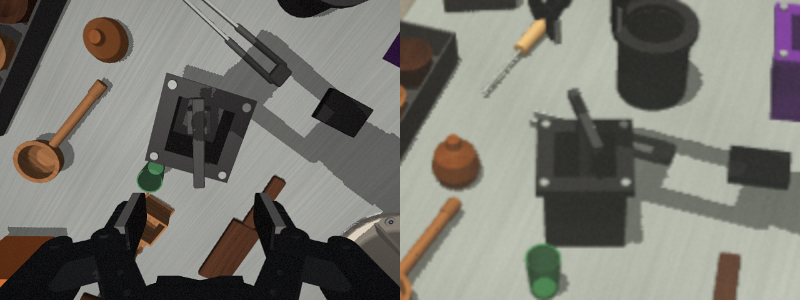

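The key stands upright in the box, with its handle turned as commanded and lined up with the tool (wrist view, about (198,140)). The gripper is clear of everything, so I'm handing in.

```bash
python3 -c "
from rig import r
print(r.sign_off())"
```

```text
the job is handed in; nothing more can be done
None
```

I handed the job in at about 14 s. The key is released and standing in the damper box, and the stem is turned clockwise to its stop: I turned the key to 1.30 rad, enough to cover the 1.05 stop plus slack, and the torque rose there. I did not move the stamp, but I also got no verdict back from the sign-off.

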